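# Put the beetle block under the microscope

### The job

Draw the microscope's sliding stage all the way out (the black knob is its handle), then set the amber resin block with the beetle gently on top of the narrow post: level, beetle up, centred, its long side along the direction in which the stage slides. Let go of the block, then slide the stage gently back in until it stops, so that the block ends up balanced on the post beneath the lens. Leave everything else on the bench where it is.

Things in the scene. Friction and masses are not known exactly. Their poses are not given: they have to be found in the camera images.
- amber_block: Amber-orange resin block with a dark beetle in its top face, 60 (its x axis) x 40 (its y axis) x 20 high, 0.04 to 0.085 kg, lying flat on the bench, beetle up. Origin at the centre of its underside, z up. The beetle lies along the long side; which end its head points to does not matter.
- microscope: White boom microscope, fixed. Origin on the bench below the lens, z up; the stage slides along its y axis, outwards to -y. Base plate 150 (x) x 640 (y, -365 to +275), top at height 18. Lens 86 across from height 190 up; head 100 x 100, heights 275 to 450; column (height 480) at y = +220; eyepieces to x = +210. A gripper has no room over the post until the stage is drawn out.
- carriage (a joint): Travel of the sliding stage in m: 0 = fully in, post exactly below the lens; 0.17 = fully out. End stops at both ends. It stays where it is left; sliding friction about 1.5 N plus 12 N per m/s. The sliding plate is 58 (x) x 205 (y), its top at height 34.
- post_top (a point): Centre of the top of the narrow post on the stage: an aluminium post with a cork top, 30 (microscope x) x 16 (microscope y, the slide direction), top at height 80, standing 46 above the sliding plate. Axes as the microscope's. It moves with the stage.
- knob_top (a point): Centre of the top of the black upright knob on the stage: a cylinder 20 across and 46 high, top at height 80, foot on the sliding plate at height 34. It stands 150 from the post, towards the microscope's -y. It moves with the stage.
- clear_block: Pale clear resin block with a green leaf, 60 x 40 x 20, origin at the centre of its underside. Leave it alone.
- blue_block: Blue resin block with a snail shell, 60 x 40 x 20, origin at the centre of its underside. Leave it alone.
- dish: Small glass dish, 60 across, 15 high, origin under its centre. Leave it alone.
- forceps: Steel forceps lying on the bench, 140 long (along its y axis), 16 wide, 5 high, origin under its middle. Leave them alone.
- stain_bottle: Small brown bottle, 40 across, 75 high, origin under its centre. Leave it alone.
- jar: Glass jar with a blue cap, 60 across, 70 high, origin under its centre. Leave it alone.
- beaker: Glass beaker, 70 across, 90 high, origin under its centre. Leave it alone.
There are look-alikes about, which are no part of the job. What is shaped like the amber_block but pink or red is not meant.

How it is judged (in metres and radians):
On the way, in this order (a step that is already met when the one before it is completed fails the run):
1. the sliding stage is drawn all the way out (within 10 mm of its stop) (value of joint carriage above 0.16 m), for 0.2 s.
2. with the stage still out, the amber block stands released, level and centred on the post (horizontal distance between amber_block and post_top below 0.009 m and z of amber_block in the frame of post_top between -0.004 and 0.004 m and angle between amber_block's own z axis and vertical below 0.1 rad and angle between the x axis of amber_block and the y axis of post_top, either way round below 0.26 rad and contact force between the fingers and amber_block below 0.05 N and value of joint carriage above 0.14 m), for 0.3 s.
At the end, for the whole second after the job is handed in: The stage is fully in (within 6 mm of its stop) and the amber block rests free and still on the post: centre within 9 mm of the post's centre, its underside on the post's top within 4 mm, level within 0.10 rad with the beetle up, its long side within 0.26 rad of the slide direction (horizontal distance between amber_block and post_top below 0.009 m and z of amber_block in the frame of post_top between -0.004 and 0.004 m and angle between amber_block's own z axis and vertical below 0.1 rad and angle between the x axis of amber_block and the y axis of post_top, either way round below 0.26 rad and contact force between the fingers and amber_block below 0.05 N and value of joint carriage below 0.006 m and linear speed of amber_block below 0.02 m/s and angular speed of amber_block below 0.2 rad/s); the robot touches nothing.
It fails at once if the amber block is dropped or falls (moves faster than 0.45 m/s with no finger on it) (contact force between the fingers and amber_block below 0.05 N and linear speed of amber_block above 0.45 m/s).
It fails at once if another thing on the bench is shifted by more than 25 mm (distance of any of clear_block, blue_block, dish, forceps, stain_bottle, jar, beaker from where it was at the start of the episode above 0.025 m).
It also fails if it takes over 64 s, if anything falls off the work surface, if the arm or the gripper's body presses on something with over 40 N, if the wrist force passes 120 N, or if a joint passes its speed limit or range.

### The arm

A 7-joint arm with a two-finger parallel gripper is mounted at the origin on the work surface. World frame = base frame: x ahead of the robot, y to its left, z up, the work surface at z = 0. Lengths are in m, angles in degrees, forces in N, time in s.
With the tool pointing down it reaches from about 0.425 to 0.925 m from the base axis. Payload 6.8 kg.
Tool frame: the origin (TCP) lies midway between the tips of the shut fingers; the grasp point (between the pads) lies 19 mm behind it; z points along the fingers, x is the direction in which the jaws open and shut, and the axes are right-handed (so a half turn about z gives the same grasp; the last joint's range is limited). The gripper opens to 88 mm and grips with 3 to 60 N. Pads are 20 mm wide; open, the fingers measure 115 mm over their backs; the gripper's body (75 mm by 178 mm) begins 61 mm behind the grasp point.
Start: joints at [69.379, 27.33, 1.283, 89.118, -0.659, 63.558, -4.761], TCP at [0.168, -0.654, 0.223] pointing down, gripper open.
Joint ranges: [-169.35, 169.35], [-19.33, 120.38], [-80.79, 83.38], [13.8, 139.57], [-78.32, 258.32], [9.67, 109.79], [-169.56, 169.56]. Speed limits (degrees/s): [136.94, 136.94, 180, 180, 180, 180, 180].

### API

Orientations are given as [roll, pitch, yaw] about the fixed x, y, z axes, in that order (R = Rz(yaw) Ry(pitch) Rx(roll)).
In Python, from cell import ctrl gives the robot as it stands. The module is installed in compiled form; this text tells all that it offers. Calls block until the motion is done:
- ctrl.goto(position, orientation): joint-space move of the TCP to a pose.
- ctrl.servo_line(position, max_speed=0.15, attitude=None, stop_force=None): straight line of the TCP; attitude=None keeps the orientation; max_speed is the mean speed in m/s. With stop_force (N) it stops when the force on the tool has changed by that much, and returns True; else False.
- ctrl.set_joints(angles): joint-space move.
- ctrl.release() and ctrl.close_gripper(force=None): open the fingers fully, or close them until they stop; force is the grip in N (None keeps the last).
- ctrl.sleep(seconds).
- ctrl.solve_ik(position, orientation): joint angles nearest the present ones, or None.
- ctrl.snapshot(name): name is "scene" or "top"; returns a dict with "img" (480x640x3 uint8, blue, green, red), "fov_y" (degrees; the focal length in pixels is half the picture's height over the tangent of half this angle, whatever the lens; pixels are square), "cx", "cy" (the principal point, pixels), "cam_to_world" (4x4, takes a point from camera to world coordinates). Camera axes: x right, y up, looking along -z (the intrinsics and any distortion apply to the point x, -y, -z); pixel columns grow to the right and rows downward; lengths in m; the calibration is good to about 2 mm. A picture is of the moment at which its call begins. There is no depth.
A pose or a line that the arm cannot do raises ctrl.Unreachable and nothing moves.
- ctrl.finish_job(): hands the job in, once; it reports no verdict.
Readings, each from a call of its own:
- ctrl.get_t(): time.
- ctrl.get_joint_pos(): joint angles.
- ctrl.get_qvel(): joint speeds.
- ctrl.get_joint_torque(): joint torques, N m.
- ctrl.get_position(): TCP position.
- ctrl.get_eef_rot(): TCP orientation.
- ctrl.get_ft_force(): force on the tool from outside, world axes, zero at the start.
- ctrl.get_wrist_torque(): the same for the moment, N m.
- ctrl.get_gripper_width(): finger opening in m.
Only numpy, scipy, OpenCV 4.12 (cv2) and the standard library are available. Lean on these libraries where they do the work, as an engineer would, in place of code of your own. Each camera call takes 0.05 s, during which the arm holds its last target. There are 200 camera calls.

## Working session

There is one attempt and no reset: what is moved stays moved. The work goes in short steps, each a Python script; the robot and the scene stay as the last script left them, time stands still between calls to the robot, and variables do not carry over. Pictures are saved under pics/ and viewed, about 8 in all and at most 12, crops included, and the job is handed in when it is done.

```bash
mkdir -p pics; ls; cat > h.py <<'E'
import numpy as np, cv2
from cell import ctrl
def snap(n,f):
    s=ctrl.snapshot(n); cv2.imwrite(f'pics/{f}.png',s['img']); np.save(f'pics/{f}.npy',{k:v for k,v in s.items()},allow_pickle=True); return s
def K(s):
    f=240/np.tan(np.radians(s['fov_y'])/2); return np.array([[f,0,s['cx']],[0,f,s['cy']],[0,0,1.]])
def ray(s,u,v):
    k=K(s); T=np.array(s['cam_to_world'])
    d=np.array([(u-k[0,2])/k[0,0],-(v-k[1,2])/k[1,1],-1.])
    return T[:3,3],T[:3,:3]@d
def onz(s,u,v,z):
    o,d=ray(s,u,v); return o+d*(z-o[2])/d[2]
def proj(s,p):
    T=np.array(s['cam_to_world']);k=K(s); c=T[:3,:3].T@(np.array(p)-T[:3,3]); return k[0,0]*c[0]/-c[2]+k[0,2],k[1,1]*-c[1]/-c[2]+k[1,2]
def load(f): return np.load(f'pics/{f}.npy',allow_pickle=True).item()
E
python3 - <<'E'
from h import *
for n in('scene','top'):
    s=snap(n,n+'0'); print({k:v for k,v in s.items() if k!='img'})
print(ctrl.get_t(),ctrl.get_position(),ctrl.get_eef_rot())
E
```

```text
pics
{'fov_y': 49.168404193816684, 'cx': 319.4582062768152, 'cy': 232.99911173785566, 'cam_to_world': array([[ 0.19903947, -0.77841777,  0.59535626,  1.18770563],
       [ 0.97994229,  0.16417764, -0.11295489, -0.1690456 ],
       [-0.00981809,  0.60589726,  0.79548232,  0.97416506],
       [ 0.        ,  0.        ,  0.        ,  1.        ]])}
{'fov_y': 52.117502946471035, 'cx': 328.8356412605495, 'cy': 238.92276657381552, 'cam_to_world': array([[ 0.02276812,  0.99844782, -0.05082885,  0.43663256],
       [-0.99972807,  0.02248206, -0.00619257, -0.04973412],
       [-0.00504022,  0.05095603,  0.99868818,  1.36037201],
       [ 0.        ,  0.        ,  0.        ,  1.        ]])}
0.1 [ 0.16801166 -0.65318853  0.22177315] [ 1.79991718e+02  9.58302516e-02 -7.55744927e+01]
```

View pics/scene0.png

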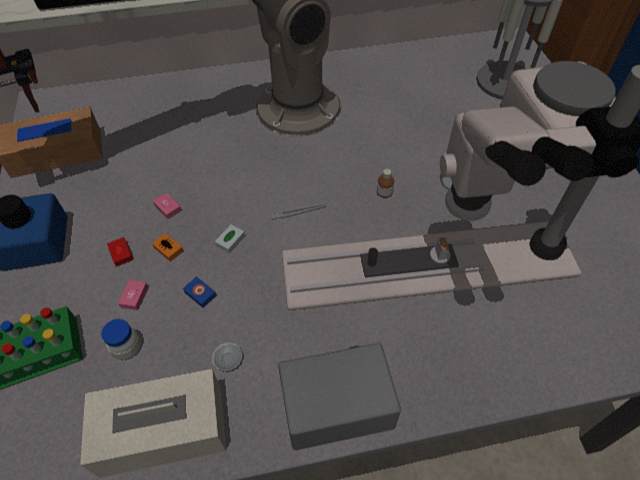

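View pics/top0.png

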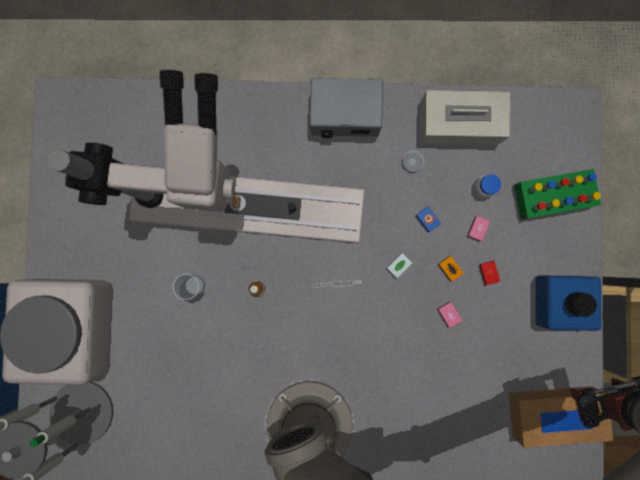

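Candidates for the amber block, as scene / top pixels: orange with beetle (168,246)/(451,268), red (120,251)/(490,272), pink (167,205)/(451,315), pink (133,294)/(479,228). The orange one matches the description. Next I'll measure it, the microscope plate and the knob.

```bash
python3 - <<'E'
from h import *
for n in('scene0','top0'):
    s=load(n); hsv=cv2.cvtColor(s['img'],cv2.COLOR_BGR2HSV)
    m=cv2.inRange(hsv,(8,150,90),(22,255,255))
    x0,y0=(168,246) if n[0]=='s' else (451,268)
    q=np.zeros_like(m); q[y0-22:y0+22,x0-25:x0+25]=m[y0-22:y0+22,x0-25:x0+25]
    c=max(cv2.findContours(q,0,2)[0],key=cv2.contourArea)
    h=cv2.convexHull(c).reshape(-1,2)
    w=np.array([onz(s,u,v,.02)[:2] for u,v in h],np.float32)
    print(n,'amber',cv2.minAreaRect((w*1000).astype(np.float32)))
    # plate: bright low-sat
    m=cv2.inRange(hsv,(0,0,150),(180,60,255))
s=load('top0'); t=load('scene0')
im=s['img'][140:260,110:380]; cv2.imwrite('pics/a.png',cv2.resize(im,None,fx=2.9,fy=2.9,interpolation=2))
b=cv2.resize(t['img'][225:320,275:475],None,fx=3.9,fy=3.9,interpolation=2)[:330]
a=cv2.resize(s['img'][245:291,425:475],None,fx=5,fy=5)
a2=cv2.resize(t['img'][225:270,143:193],None,fx=5,fy=5)
C=np.zeros((600,800,3),np.uint8); C[:348,:783]=cv2.imread('pics/a.png')[:348]
C[350:580,0:250]=a; C[350:575,260:510]=a2
cv2.imwrite('pics/c1.png',C); cv2.imwrite('pics/c2.png',b)
E
```

```text
scene0 amber ((435.4717712402344, -378.1072082519531), (60.1174201965332, 40.13835144042969), 37.056182861328125)
top0 amber ((432.443603515625, -374.9175109863281), (59.49132537841797, 40.485355377197266), 37.685264587402344)
```

View pics/c1.png

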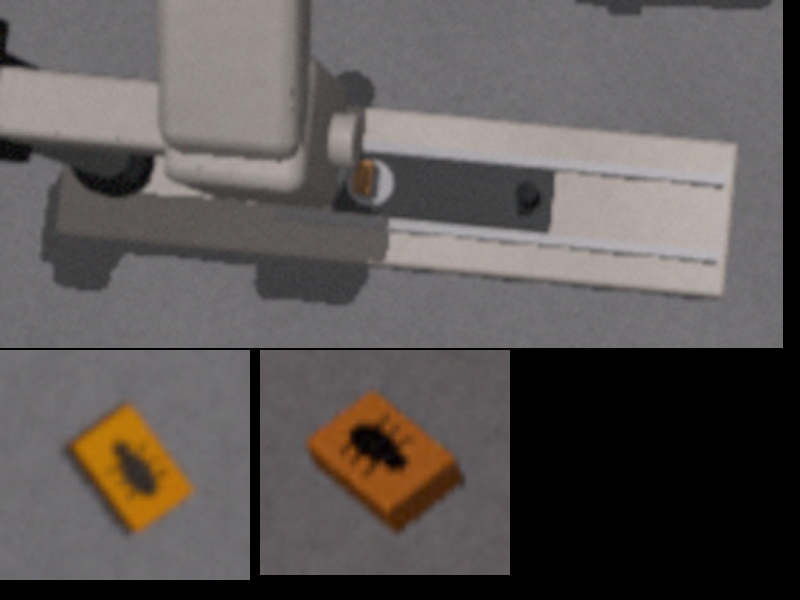

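View pics/c2.png

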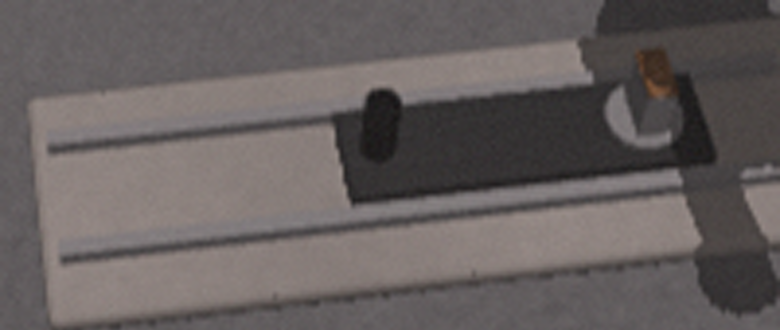

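The crops confirm the orange block with the beetle. The knob top is at about (373,249) in scene and (291,207) in top. The cork post is near the lens, so the stage is in.

```bash
python3 - <<'E'
from h import *
s=load('top0'); t=load('scene0')
c1=lambda u,v:(u/2.9+110,v/2.9+140)
c2=lambda u,v:(u/3.9+275,v/3.9+225)
P=lambda s,p,z:onz(s,*p,z)[:2].round(4)
A=P(s,c1(737,143),.018);B=P(s,c1(722,296),.018);print('front corners top',A,B,np.linalg.norm(A-B),(A+B)/2)
A2=P(t,c2(52,322),.018);B2=P(t,c2(30,100),.018);print('scene',A2,B2,np.linalg.norm(A2-B2),(A2+B2)/2)
for X,Y in(((390,152),(722,186)),((390,228),(715,262)),((362,108),(737,143)),((390,262),(722,296))):
    d=P(s,c1(*X),.02)-P(s,c1(*Y),.02);print('yaw y-axis top',np.degrees(np.arctan2(d[1],d[0])))
for X,Y in(((350,204),(714,162)),((333,114),(690,75)),((62,262),(680,188)),((50,325),(780,245))):
    d=P(t,c2(*Y),.03)-P(t,c2(*X),.03);print('scene',np.degrees(np.arctan2(d[1],d[0])))
print('knob',P(s,c1(527,190),.08),P(t,c2(383,97),.08))
a=ray(s,*c1(527,190));b=ray(t,*c2(383,97))
M=np.c_[a[1],-b[1]];l=np.linalg.lstsq(M,b[0]-a[0],rcond=None)[0];print(a[0]+l[0]*a[1],b[0]+l[1]*b[1])
print('post scene',P(t,c2(655,60),.08))
E
```

```text
front corners top [ 0.6438 -0.1354] [ 0.4982 -0.1241] 0.14603783756273583 [ 0.571   -0.12975]
scene [ 0.6488 -0.1349] [ 0.5037 -0.1236] 0.14553934176022648 [ 0.57625 -0.12925]
yaw y-axis top 85.39430111867952
yaw y-axis top 85.30258549192574
yaw y-axis top 85.89497794819025
yaw y-axis top 85.42970496345023
scene 85.86025685682361
scene 85.6546525915024
scene 86.11405280260733
scene 85.30550772693232
knob [0.5873 0.0575] [0.5851 0.059 ]
[0.58694879 0.05724807 0.08296615] [0.58715149 0.05818508 0.08306848]
post scene [0.5916 0.2095]
```

```bash
cat >> h.py <<'E'
YA=85.6; U=np.array([np.cos(np.radians(YA)),np.sin(np.radians(YA)),0])
RK=[180,0,YA-90]
E
python3 - <<'E'
from h import *
k=np.array([.587,.0575,0])
print(ctrl.solve_ik(k+[0,0,.2],RK), ctrl.solve_ik(k-.17*U+[0,0,.045],RK))
ctrl.goto(k+[0,0,.17],RK)
print(ctrl.servo_line(k+[0,0,.045],.12,stop_force=8),ctrl.get_position(),ctrl.get_ft_force())
ctrl.close_gripper(20)
print(ctrl.get_gripper_width(),ctrl.get_position(),ctrl.get_ft_force(),ctrl.get_t())
snap('scene','s1')
E
```

```text
[ 19.34887237  25.84321042 -40.72662228 100.3708504   19.00356638
  60.858739   -32.34157418] [ 27.06891744  34.78984343 -29.21646861 107.79136898  23.85470528
  43.52281482 -19.77763275]
False [0.58761296 0.0576754  0.04576175] [-0.34773541  0.16361862  0.65399461]
0.019676148846391912 [0.58589761 0.05756512 0.04486224] [-4.72092375 -0.57441957  3.42663263] 5.25
```

```bash
python3 - <<'E'
from h import *
p=np.array(ctrl.get_position())
r=ctrl.servo_line(p-.165*U,.09,stop_force=9)
q=np.array(ctrl.get_position());print(r,q,(q-p)@U,ctrl.get_ft_force(),ctrl.get_gripper_width())
ctrl.sleep(.2);print(ctrl.get_position(),ctrl.get_ft_force(),ctrl.get_t())
snap('scene','s2')
E
```

```text
True [ 0.57489011 -0.08868008  0.04484247] -0.1466720254312175 [ 0.07739573 -0.76951272  3.77308861] 0.019446977605158282
[ 0.57490671 -0.08776764  0.04481201] [ 1.7904538  -1.41849842  4.99353848] 6.9417
```

View pics/s2.png

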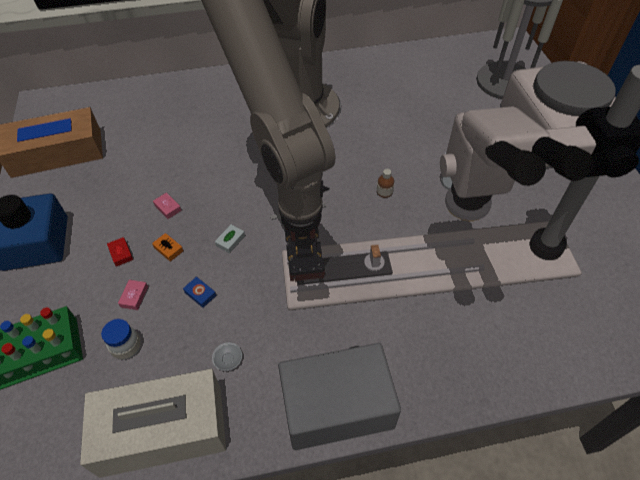

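The stage is out: it moved 147 mm and hit the stop where predicted. I'll release the knob, go to the block, and measure the post with the arm out of the way.

```bash
python3 - <<'E'
from h import *
ctrl.release(); p=np.array(ctrl.get_position())
ctrl.servo_line(p+[0,0,.13],.25)
b=np.array([.434,-.3765,0]); R=[180,0,37.4-90]
ctrl.goto(b+[0,0,.12],R)
for n in('scene','top'):
    s=snap(n,n+'2'); hsv=cv2.cvtColor(s['img'],cv2.COLOR_BGR2HSV)
    P=np.r_[np.array([.5864,.0619]),.08]; u,v=map(int,proj(s,P)); print(n,'pred',proj(s,P),'knob',proj(s,[.575,-.088,.08]))
    m=cv2.inRange(hsv,(5,90,50),(22,255,255)); q=0*m; q[v-18:v+18,u-18:u+18]=m[v-18:v+18,u-18:u+18]
    M=cv2.moments(q,True); 
    if M['m00']: print(M['m00'],M['m10']/M['m00'],M['m01']/M['m00'],onz(s,M['m10']/M['m00'],M['m01']/M['m00'],.08))
    cv2.imwrite(f'pics/z{n}.png',cv2.resize(s['img'][v-40:v+40,u-75:u+25],None,fx=4,fy=4,interpolation=2))
a=cv2.imread('pics/zscene.png');c=cv2.imread('pics/ztop.png');
e=cv2.resize(load('scene2')['img'][205:280,118:218],None,fx=4,fy=4,interpolation=2)[:280]
f=cv2.resize(load('top2')['img'][230:300,400:500],None,fx=4,fy=4,interpolation=2)
cv2.imwrite('pics/z.png',np.vstack([np.hstack([a,c]),np.hstack([e,f])]))
print(ctrl.get_t(),ctrl.get_position())
E
```

```text
scene pred (np.float64(374.7290491129511), np.float64(250.1389825499846)) knob (np.float64(303.14203676956276), np.float64(257.90597152131306))
87.0 375.5287356321839 250.80459770114942 [0.58838964 0.06308525 0.08      ]
top pred (np.float64(290.0369904780215), np.float64(205.8208649805913)) knob (np.float64(347.10811599239935), np.float64(211.41444203110814))
60.0 289.4166666666667 206.03333333333333 [0.58580433 0.0635119  0.08      ]
10.1333 [ 0.43579691 -0.37470124  0.12036407]
```

View pics/z.png

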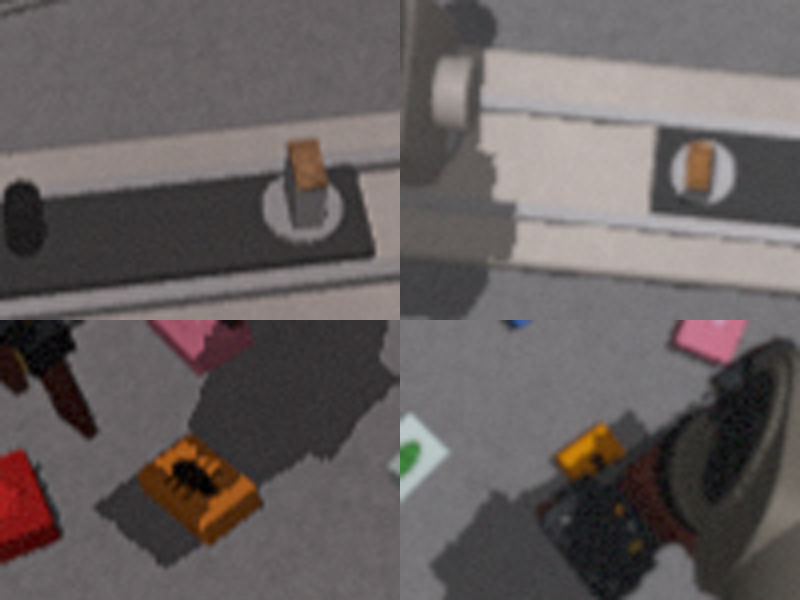

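The post top reads (0.587, 0.063) from both views, within about 2 mm of the knob-based prediction. The block is undisturbed beneath the gripper, so I'll grasp it.

```bash
python3 - <<'E'
from h import *
b=np.array([.434,-.3765,0])
print(ctrl.get_position(),ctrl.get_eef_rot())
r=ctrl.servo_line(b+[0,0,.006],.08,stop_force=6); print(r,ctrl.get_position(),ctrl.get_ft_force())
ctrl.close_gripper(12); print('w',ctrl.get_gripper_width(),ctrl.get_position(),ctrl.get_ft_force())
ctrl.servo_line(b+[0,0,.12],.1); ctrl.sleep(.3); print('w',ctrl.get_gripper_width(),ctrl.get_position(),ctrl.get_eef_rot(),ctrl.get_ft_force(),ctrl.get_t())
snap('scene','s3');snap('top','t3')
i=cv2.resize(load('s3')['img'][140:290,80:260],None,fx=4,fy=4,interpolation=2);cv2.imwrite('pics/s3c.png',i)
E
```

```text
[ 0.43579691 -0.37470124  0.12036407] [-1.79928008e+02 -2.41717182e-02 -5.23733083e+01]
False [ 0.43429223 -0.37673796  0.00647862] [-0.12320653  0.10412497  1.45429675]
w 0.039818713255858985 [ 0.43401408 -0.37649957  0.00596871] [-0.01375787  0.57826061 -0.89219211]
w 0.04022555706556308 [ 0.43389538 -0.37638218  0.11967263] [ 1.79995907e+02  3.13832445e-02 -5.25962297e+01] [-0.06570804  0.54724146 -0.92358303] 14.1
```

View pics/s3c.png

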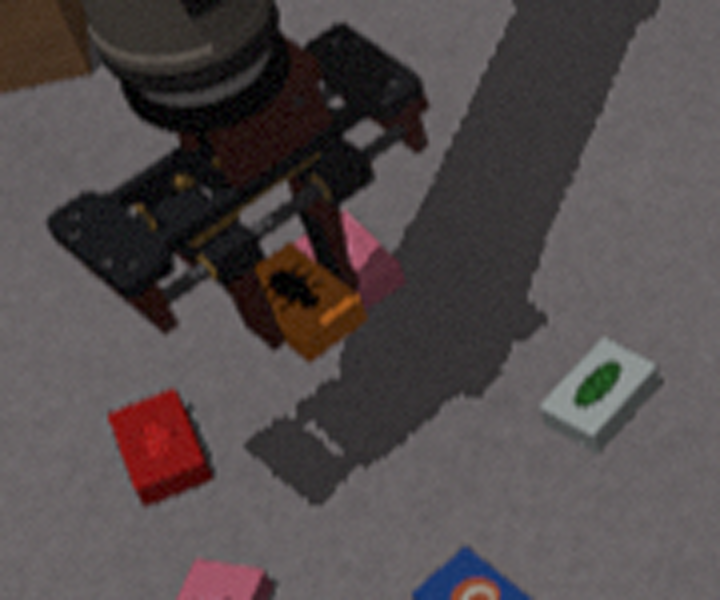

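```bash
python3 - <<'E'
from h import *
p=np.array([.5862,.0628,0])
ctrl.goto(p+[0,0,.2],RK); ctrl.servo_line(p+[0,0,.100],.1); ctrl.sleep(.2)
print(ctrl.get_position(),ctrl.get_eef_rot(),ctrl.get_gripper_width(),ctrl.get_t())
s=snap('scene','s4');t=snap('top','t4')
c=[proj(s,p+a*U+[np.sin(np.radians(YA))*bb,-np.cos(np.radians(YA))*bb,z]) for z in(.094,.114) for a in(-.03,.03) for bb in(-.02,.02)]
print(np.round(c,1))
i=cv2.resize(s['img'][195:295,310:440],None,fx=6,fy=6,interpolation=2)
for u,v in c: cv2.circle(i,(int((u-310+.5)*6),int((v-195+.5)*6)),3,(255,255,0),1)
cv2.imwrite('pics/s4c.png',i)
E
```

```text
[0.58653589 0.06280073 0.10056991] [-1.79997953e+02 -5.60166956e-02 -4.40772339e+00] 0.039532021018359245 17.275
[[359.7 239.9]
 [363.  255.5]
 [387.9 236.9]
 [391.9 252.4]
 [360.2 234.1]
 [363.5 249.8]
 [388.9 231.1]
 [392.9 246.6]]
```

View pics/s4c.png

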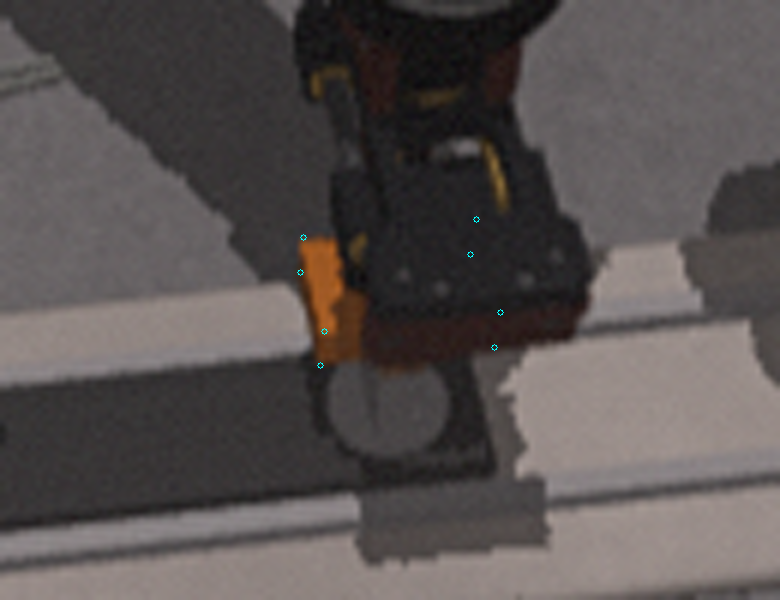

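The visible end and lower edge match the predicted corners to about 1–2 mm and look level. Lowering gently.

```bash
python3 - <<'E'
from h import *
p=np.array([.5862,.0628,0]); f0=np.array(ctrl.get_ft_force())
ctrl.servo_line(p+[0,0,.090],.03)
r=ctrl.servo_line(p+[0,0,.083],.01,stop_force=2.5)
print(r,ctrl.get_position(),np.array(ctrl.get_ft_force())-f0)
ctrl.sleep(.3);print(ctrl.get_position(),np.array(ctrl.get_ft_force())-f0,ctrl.get_eef_rot(),ctrl.get_t())
E
```

```text
True [0.58631341 0.06282857 0.08595854] [-0.89463433  0.16573899  6.01020871]
[0.58629557 0.06278938 0.08593257] [-0.41030808 -1.04499398  6.06318688] [ 1.79999814e+02 -8.95318130e-03 -4.40455367e+00] 18.6417
```

```bash
python3 - <<'E'
from h import *
p=np.array([.5862,.0628,0])
ctrl.servo_line(p+[0,0,.0862],.01);print(ctrl.get_position(),ctrl.get_ft_force())
ctrl.release(); ctrl.sleep(.4)
ctrl.servo_line(p+[0,0,.2],.12)
k=np.array([.575,-.088,0]); ctrl.goto(k+[0,0,.2],RK)
s=snap('scene','s5');t=snap('top','t5');print(ctrl.get_t(),ctrl.get_position())
for n,s in(('scene',s),('top',t)):
    hsv=cv2.cvtColor(s['img'],cv2.COLOR_BGR2HSV);u,v=map(int,proj(s,p+[0,0,.1]))
    m=cv2.inRange(hsv,(8,150,90),(22,255,255)); q=0*m; q[v-25:v+25,u-30:u+30]=m[v-25:v+25,u-30:u+30]
    c=cv2.convexHull(max(cv2.findContours(q,0,2)[0],key=cv2.contourArea)).reshape(-1,2)
    print(n,cv2.minAreaRect(np.array([onz(s,a,b,.1)[:2]*1000 for a,b in c],np.float32)))
i=cv2.resize(load('s5')['img'][190:300,290:440],None,fx=5,fy=5,interpolation=2);cv2.imwrite('pics/s5c.png',i)
E
```

```text
[0.58604935 0.0627269  0.08598438] [-0.11520787 -0.90493465 -0.42239068]
22.0417 [ 0.57505768 -0.08616096  0.19989124]
scene ((592.52490234375, 59.521888732910156), (58.49359893798828, 48.68410873413086), 85.45885467529297)
top ((584.803466796875, 60.57041931152344), (58.9788932800293, 41.010128021240234), 85.52790832519531)
```

View pics/s5c.png

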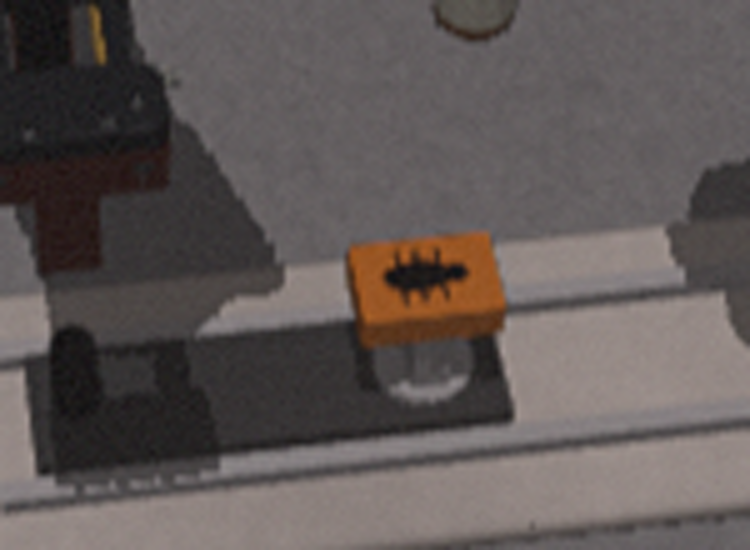

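The block is level, beetle up and about 3 mm off centre, within the 9 mm limit. Now I'll regrip the knob and slide the stage in gently.

```bash
python3 - <<'E'
from h import *
k=np.array([.575,-.088,0])
ctrl.servo_line(k+[0,0,.1],.1)
print(ctrl.servo_line(k+[0,0,.046],.06,stop_force=6))
ctrl.close_gripper(12);ctrl.sleep(.2);p=np.array(ctrl.get_position());print(ctrl.get_gripper_width(),p,ctrl.get_ft_force())
g=k+[0,0,.046]
r=ctrl.servo_line(g+.155*U,.035,stop_force=10);print(r,(np.array(ctrl.get_position())-p)@U,ctrl.get_ft_force())
ctrl.sleep(.2)
if not r:
    r=ctrl.servo_line(g+.180*U,.010,stop_force=4);q=np.array(ctrl.get_position());print(r,q,(q-p)@U,ctrl.get_ft_force(),ctrl.get_gripper_width(),ctrl.get_t())
snap('scene','s6')
cv2.imwrite('pics/s6c.png',cv2.resize(load('s6')['img'][170:320,330:510],None,fx=4,fy=4,interpolation=2))
E
```

```text
False
0.01974801060039131 [ 0.57491788 -0.08799357  0.0459795 ] [-0.10210082  0.04568903  0.50571251]
False 0.15562864779186975 [-4.66652154 -1.13549235  3.27213447]
True [0.58755986 0.08041698 0.04593505] 0.16888408003033212 [0.61202597 0.16340465 4.28217477] 0.01969239765683538 31.7
```

View pics/s6c.png

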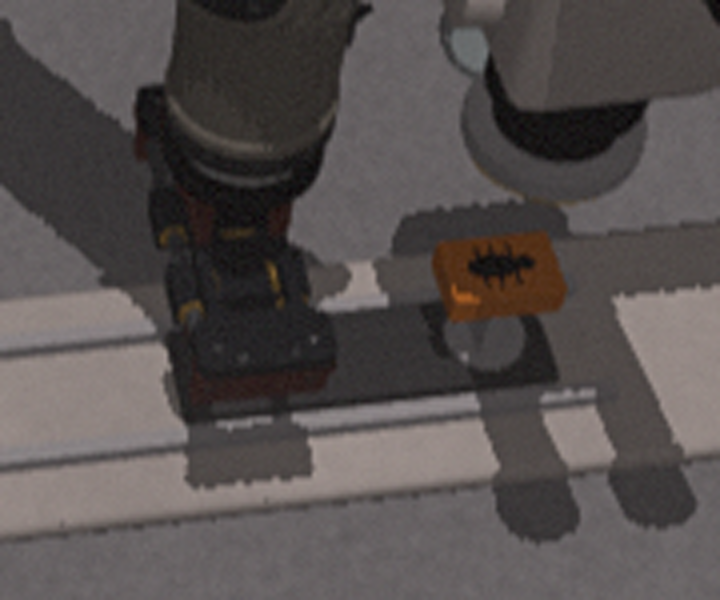

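```bash
python3 - <<'E'
from h import *
p=np.array(ctrl.get_position())
r=ctrl.servo_line(p+.008*U,.008,stop_force=8);q=np.array(ctrl.get_position());print(r,(q-p)@U,ctrl.get_ft_force(),ctrl.get_gripper_width())
ctrl.servo_line(q,.01);ctrl.sleep(.2);print(ctrl.get_ft_force())
ctrl.release();ctrl.sleep(.3);q=np.array(ctrl.get_position())
ctrl.servo_line(q+[0,0,.09],.1)
ctrl.goto([.53,-.15,.2],RK);ctrl.sleep(.3)
s=snap('scene','s7');print(ctrl.get_t(),ctrl.get_ft_force())
cv2.imwrite('pics/s7c.png',cv2.resize(s['img'][170:320,330:510],None,fx=4,fy=4,interpolation=2))
E
```

```text
True 2.0868172721705578e-06 [-0.68663469 -0.72107861  4.58121629] 0.019935482962874413
[-1.26000217 -0.73209316  4.22435729]
36.6 [ 0.5125591   0.32645037 -0.26185291]
```

View pics/s7c.png

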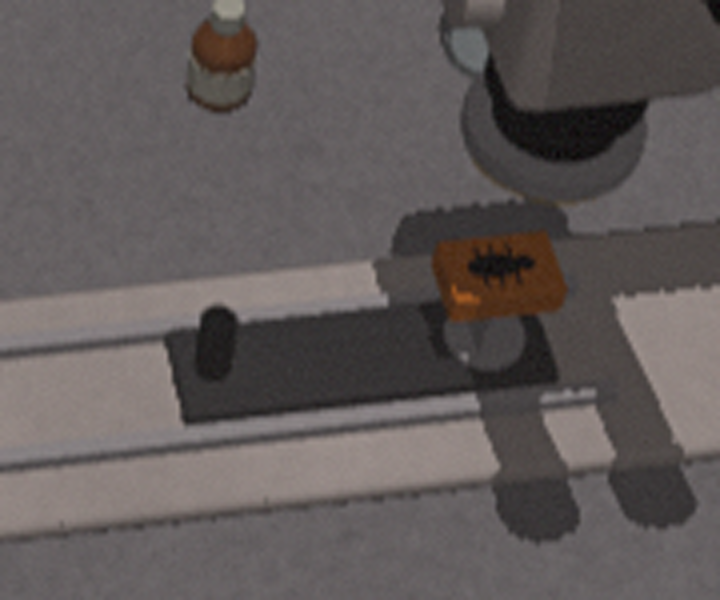

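```bash
python3 - <<'E'
from h import *
s=load('s7');a=onz(s,217/4+330,313/4+170,.08);print(a)
ctrl.finish_job()
E
```

```text
[0.58580934 0.08264688 0.08      ]
the job is handed in; nothing more can be done
```

The stage is back in and the amber block is standing on the post under the lens. I handed the job in at about 37 s, and it reported no verdict.

- **Drawing out:** I gripped the black knob and pulled the stage 147 mm to its stop. It had started about 25 mm out.
- **Placing the block:** I lifted the amber block across its 40 mm side. It touched the post at exactly the expected height. After release the picture showed it level, beetle up and along the slide. It sat about 3 mm off centre towards the knob, inside the 9 mm limit.
- **Sliding in:** I pushed the stage in slowly for 169 mm of the 170 mm travel. A second, harder push moved it no further. The knob then read y = 0.083 in the image, against about 0.085 expected when fully in.

**Last look:** the final picture shows the block still level on the post under the lens, with the gripper clear. The other things in view looked undisturbed, but I didn't measure them.

**Disagreements:** the two cameras differed by 2–4 mm in places, and the scene view's reading of the block was widened by its side face. While pushing in there was a brief sideways force of about 5 N, so my slide angle was slightly off. Neither affected the result.

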